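Hang the hoop rack on the sprung cathode hook

TASK

Lift the loaded hoop-shaped plating rack out of its wooden cradle by its rim and hang it by the top of its rim on the copper J-hook of the stand: press the rim down past the sprung keeper and on into the bottom of the hook before you let go, so that the keeper snaps shut above it and the hoop hangs still. Keep the hoop upright all the way (within 8 degrees, or the rings slip off their pegs); the hook has been set to a new height, so feel for it, bear on it with less than 12 N, and leave the two pots and the brush alone.

Things in the scene. Friction and masses are not known exactly. Their poses are not given: they have to be found in the camera images.
- hoop: hoop-shaped plating rack: rim of bright 10 mm round steel bar, 200 mm across outside (bar centre line 190), two level rungs across its lower half with small pegs and finger rings on the robot's side; about 0.28 kg, loose, upright in the cradle. Origin: centre of the hoop, 119 mm above the table at the start. x: the hoop's axle, pointing away from the robot; z: up
- rim_top (a point): top of the rim: centre of the bar, 95 mm above the hoop's centre. The rungs are 6 mm bars that cross the hoop 30 and 56 mm below its centre; above them the hoop is open: free passage for the hook from 5 to 120 mm below this point. Hang the hoop from here
- cradle: brown wooden cradle, 80 x 150 x 45 mm, fixed, with a slot 12.6 mm wide along its y axis, open at the top, in which the bottom 25 mm of the hoop stands (it can lean a few degrees). Origin: centre of its underside on the table. The hoop is clear once lifted by 45 mm
- stand: hook stand, fixed: grey base plate 150 x 130 x 15 mm, steel post with the copper J-hook on top. Origin: on the table straight below the bottom of the hook. x: level, from the hook's point to the post (about away from the robot); z: up. The hook lies in the x-z plane (y = 0), open at the top. The hoop hangs with its axle along this x
- post_clamp (a point): middle of the collar with a black thumb knob, 157 mm above the table, 34 mm behind the hook's seat. It holds the sliding rod with the hook: the seat (centre of the rim bar lying in the hook, at stand x = 0) is set somewhere from 222 to 262 mm above the table. No reading tells where: find it by feel or by sight
- hook_foot (a point): point on the table below the best way in, at stand x = -8 mm. Hook of 10 mm bar: point at x = -25 to -29 mm, rising to 50 mm above the seat; 12 mm rod at x = +34 mm, its top 57 mm above the seat. Come straight down here with the rim top, let the bar slide to x = 0 at the bottom; keep the gripper 45 mm or more to one side of the hook
- keeper (a joint): angle of the sprung brass keeper across the hook's mouth: 0 shut, up to 1.0 rad pressed down. Pivot at x = +22 mm, 50 mm above the seat, free end at x = -17.5 mm. A bar coming down at x = -8 mm meets it with its centre 45 mm above the seat; it yields at 4 to 8 N (not to the hoop's weight) and snaps back over the bar 3 to 10 mm above the seat
- pot_blue: small blue pot with a white lid, 57 mm wide, 50 mm high; origin at the centre of its underside; bystander
- pot_cream: cream and yellow pot, 69 mm wide, 50 mm high; origin at the centre of its underside; bystander
- brass_brush: wooden-handled brass brush lying on the table, 170 x 16 x 25 mm; origin at the centre of its underside; bystander

How it is judged:
By the outcome, as a careful person would: the job done as asked, in the order asked, and still so for the second after the job is handed in, with the robot touching nothing.
It also fails if it takes over 64 s, if anything falls off the work surface, if the arm or the gripper's body presses on something with over 40 N, if the wrist force passes 120 N, or if a joint passes its speed limit or range.

ROBOT

A 6-joint arm with a two-finger parallel gripper is mounted at the origin on a cart in front of the work surface, level with it; the furniture and walls round the work are solid. World frame = base frame: x ahead of the robot, y to its left, z up, the work surface at z = 0. Lengths are in m, angles in degrees, forces in N, time in s.
With the tool pointing down it reaches from about 0.4 to 0.825 m from the base axis. Payload 7 kg.
Tool frame: the origin (TCP) lies on the centre line of the jaws, within the pads' length; the fingertips stand 19 mm ahead of it and the grasp point (between the pads) is the TCP (r.tip_extent is the distance from the TCP to the fingertips, in m); z points along the fingers, y is the line along which they close (so a half turn about z gives the same grasp; the last joint's range is limited). The gripper opens to 88 mm and grips with 3 to 60 N. Pads are 19 mm wide; open, the fingers measure 130 mm over their backs; the gripper's body (78 mm by 193 mm) begins 47 mm behind the grasp point.
Start: joints at [-51.102, 20.546, 0.682, 0, -70.136, -16.507], TCP at [0.257, -0.624, 0.246] pointing down, gripper open.
Joint ranges: [-176.03, 176.03], [-82.01, 121.73], [-58.28, 71.71], [-173.87, 95.51], [-174.79, -0.11], [-173.66, 173.66]. Speed limits (degrees/s): [136.94, 136.94, 172.46, 180, 180, 180].

INTERFACE

Orientations are given as [roll, pitch, yaw] about the fixed x, y, z axes, in that order (R = Rz(yaw) Ry(pitch) Rx(roll)).
In Python, from plant import r gives the robot as it stands. The module is installed in compiled form; this text tells all that it offers.
- The arm moves only by the tool jog_arm, never from a script. Its argument "deltas" is a list that holds one entry, the list of rows, each a list of 5 numbers: the opening, from -1 (shut) to 1 (fully open), then the shift along the world's x, y, z in cm, then the turn about the world's z in rad. In form: [[[claw, dx, dy, dz, turn], ...]]. A call has 1 to 8 rows; each row shifts and turns the commanded pose from where the row before left it; what a row does not reach is not made up. A row lasts 1/8 s, in which the tool goes at most 62.5 mm and 10.7 degrees, less where a joint would pass 70% of its speed; a pose out of reach is approached as far as the arm can. A call with a gripper value outside its range is refused whole. The fingers move at their own pace and stop on an object; "force" is the grip in N (left out, the last holds). Time passes only in rows, so rows that do not move let the fingers close. It gives the time, the measured TCP pose, the force, the opening and the grip force at its end, in the units of the state.
- r.get_state(): the state, without advancing time (a new reading comes with each control period).
- r.capture(name): name is "side" or "top" or "wrist"; returns the picture (480x640x3 uint8, blue, green, red); there is no depth.
- r.camera_info(name): a dict with "fx", "fy", "cx", "cy" (pixels), "view" (4x4, takes a point from world to camera coordinates). Camera axes: x right, y up, looking along -z (the intrinsics and any distortion apply to the point x, -y, -z); pixel columns grow to the right and rows downward; lengths in m; the calibration is good to about 2 mm. The wrist camera is an equidistant fisheye: a pixel r from the principal point sees the ray r / f radians off the axis. A picture is of the moment at which its call begins: read the wrist's pose just before it. camera_info takes no time and is no camera call; for the wrist camera it gives the pose at the moment of the call.
- r.close_job(): hands the job in; it is judged then, once.
The state is a dict: "time_s": time; "joints": joint angles; "qd": joint speeds; "joint_torque": joint torques, N m; "tcp_pos": TCP position; "eef_rot": TCP orientation; "contact_force": force on the tool from outside, world axes, zero at the start; "moment": the same for the moment, N m; "gripper_width": finger opening in m; "gripper_force": force on a finger pad.
Only numpy, scipy, OpenCV 4.12 (cv2) and the standard library are available. Lean on these libraries where they do the work, as an engineer would, in place of code of your own. Each camera call takes 0.05 s, during which the arm holds its last target. There are 200 camera calls.

## Working session

There is one attempt and no reset: what is moved stays moved. The work goes in short steps, Python scripts to look and compute and a tool call to move; the robot and the scene stay as the last step left them, time stands still between calls to the robot, and variables do not carry over. Pictures are saved under pics/ and viewed, at most 10 in all, crops included, and the job is handed in when it is done.

Besides the shell and the picture viewer there is one more tool, called in YAML: its name, and indented under it one key for each argument. jog_arm: Moves the arm, as the interface text tells. Its arguments: {"type":"object","properties":{"deltas":{"type":"array"},"force":{"type":"number"}},"required":["deltas"]}

```bash
mkdir -p pics; ls
python3 - <<'E'
from plant import r
import cv2,numpy as np
s=r.get_state();print({k:np.round(v,3).tolist() for k,v in s.items()})
for n in("side","top"):
    cv2.imwrite(f"pics/{n}0.png",r.capture(n)); i=r.camera_info(n);print(n,{k:np.round(v,4).tolist() if not isinstance(v,str) else v for k,v in i.items()})
E
```

```text
pics
{'time_s': 0.0, 'joints': [-51.103, 20.591, 0.633, -0.021, -70.136, -16.509], 'qd': [0.038, -0.003, 0.016, 0.126, -0.121, 0.039], 'joint_torque': [-0.004, -58.272, 29.304, 6.997, 0.007, -0.0], 'tcp_pos': [0.257, -0.624, 0.245], 'eef_rot': [179.904, -0.008, -157.619], 'contact_force': [-0.569, 0.133, 0.935], 'moment': [-0.038, -0.004, -0.009], 'gripper_force': 0.0, 'gripper_width': 0.088}
side {'fx': 571.8098, 'fy': 571.8098, 'cx': 305.6526, 'cy': 241.4757, 'view': [[-0.9608, -0.277, 0.0108, 0.5203], [0.1729, -0.5683, 0.8044, -0.2312], [-0.2167, 0.7748, 0.5939, -1.1789], [0.0, 0.0, 0.0, 1.0]]}
top {'fx': 466.44, 'fy': 466.44, 'cx': 322.1829, 'cy': 238.52, 'view': [[-0.006, -0.9999, 0.0106, 0.0498], [0.9966, -0.0051, 0.0817, -0.5288], [-0.0816, 0.0111, 0.9966, -1.0216], [0.0, 0.0, 0.0, 1.0]]}
```

View pics/side0.png

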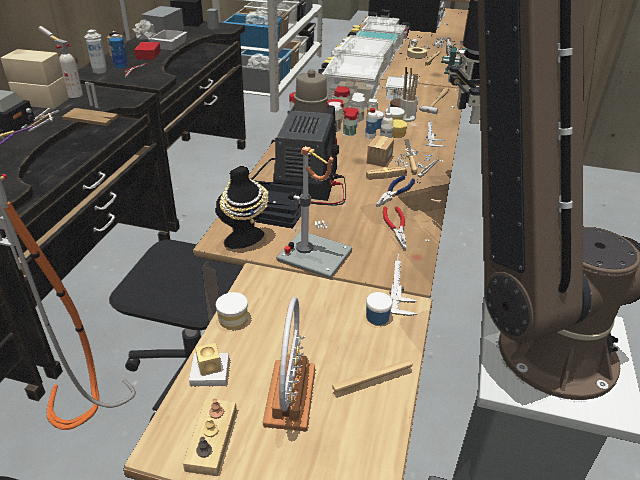

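View pics/top0.png

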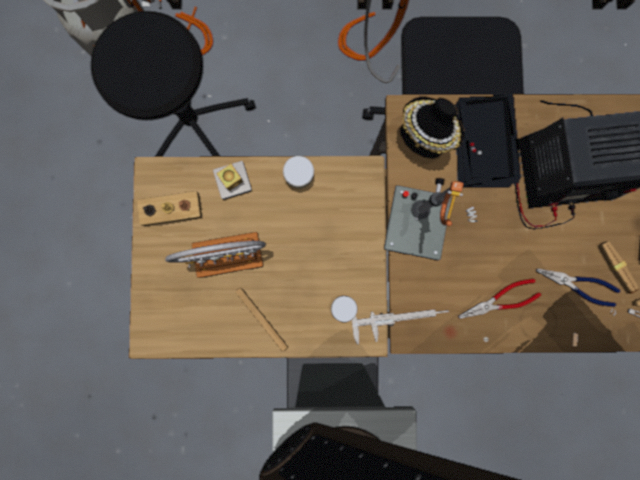

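The side view shows the hoop in its cradle at about (289,360) and the stand at (310,220), with the hook at (318,160). The top view shows the hoop at about (217,251) and the stand at (425,215). I'll zoom in on both.

Run:
```python
import cv2,numpy as np
S=cv2.imread('pics/side0.png');T=cv2.imread('pics/top0.png')
def crop(im,x,y,w,h,f):
    c=cv2.resize(im[y:y+h,x:x+w],None,fx=f,fy=f,interpolation=cv2.INTER_CUBIC)
    for i in range(0,w,10):
        cv2.line(c,(i*f,0),(i*f,6 if i%50 else 14),(0,0,255),1)
        if i%20==0: cv2.putText(c,str(x+i),(i*f,24),0,.35,(0,0,255),1)
    for i in range(0,h,10):
        cv2.line(c,(0,i*f),(6,i*f),(0,0,255),1)
        if i%20==0: cv2.putText(c,str(y+i),(8,i*f+4),0,.35,(0,0,255),1)
    return c
a=crop(S,272,140,100,150,4);b=crop(T,380,170,100,100,4)
o=np.zeros((600,800,3),np.uint8);o[:600,:400]=a;o[:400,400:]=b;cv2.imwrite('pics/stand.png',o)
a=crop(S,255,290,100,150,4);b=crop(T,160,210,130,80,3)
o=np.zeros((600,790,3),np.uint8);o[:600,:400]=a;o[:240,400:]=b;cv2.imwrite('pics/hoop.png',o)
```

```text
(no output)
```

View pics/stand.png

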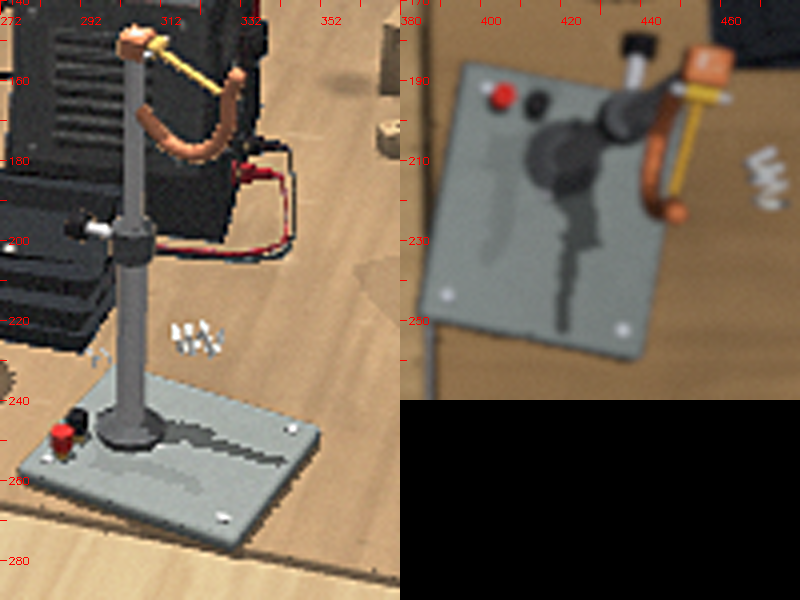

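View pics/hoop.png

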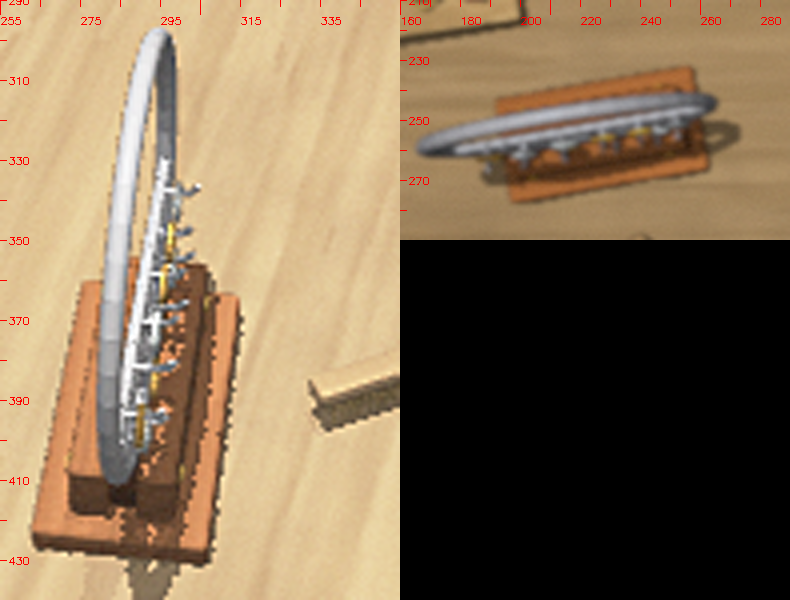

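```bash
cat > h.py <<'E'
import numpy as np,cv2
from plant import r
from scipy.optimize import least_squares
I={n:r.camera_info(n) for n in("side","top")}
def proj(n,P,i=None):
    i=i or I[n];V=np.array(i["view"]);P=np.atleast_2d(P);c=P@V[:3,:3].T+V[:3,3]
    X,Y,Z=c[:,0],-c[:,1],-c[:,2]
    if n=="wrist":
        rr=np.hypot(X,Y);th=np.arctan2(rr,Z);s=th/rr
        return np.c_[i["fx"]*X*s+i["cx"],i["fy"]*Y*s+i["cy"]]
    return np.c_[i["fx"]*X/Z+i["cx"],i["fy"]*Y/Z+i["cy"]]
def stand(p,L):
    x,y,w,h=p;L=np.array(L,float);c,s=np.cos(w),np.sin(w)
    return np.c_[x+c*L[:,0]-s*L[:,1],y+s*L[:,0]+c*L[:,1],L[:,2]+np.where(L[:,3]>0,h,0)]
def circ(p,n=720):
    x,y,w,lean=p;t=np.linspace(0,2*np.pi,n)
    u=np.array([-np.sin(w),np.cos(w),0]);a=np.array([np.cos(w),np.sin(w),0])
    v=np.cos(lean)*np.array([0,0,1])+np.sin(lean)*a
    b=np.array([x,y,.024]) # bottom bar centre
    return b+.095*v+.095*(np.outer(np.sin(t),u)+np.outer(np.cos(t),v))
E
python3 - <<'E'
from h import *
# local x,y,z,flag(relative to seat)
so=[([.034,0,.055,1],(305.7,150)),([-.027,0,.046,1],(331.2,158.7)),([.022,0,.05,1],(310.7,150.5)),([-.0175,0,.038,1],(327.5,163)),([.034,0,.157,0],(305.7,200.7)),([0,0,-.010,1],(319.5,177.5))]
to=[([.034,0,.057,1],(457,185.5)),([-.027,0,.048,1],(449,223)),([.022,0,.05,1],(455,193.7)),([.034,0,.157,0],(437,199))]
def f(p):
    e=[]
    for n,o in(("side",so),("top",to)):
        e.append((proj(n,stand(p,[a for a,_ in o]))-[b for _,b in o]).ravel())
    return np.concatenate(e)
q=least_squares(f,[.62,-.24,0,.24],loss='soft_l1');print(q.x,np.degrees(q.x[2]));print(f(q.x).reshape(-1,2).round(1).tolist())
hs=[(295,299),(284.5,409),(285,340),(296.8,317.5),(282.7,370),(290.5,308)]
ht=[(168.3,259),(262.7,244),(215,246.3),(190,251.3),(240,243.5)]
def g(p):
    C=circ(p);e=[]
    for n,o in(("side",hs),("top",ht)):
        c=proj(n,C)
        for b in o:
            d=c-b;e+=list(d[np.argmin((d**2).sum(1))])
    return np.array(e)
q=least_squares(g,[.55,.2,.1,0],diff_step=1e-4);print(q.x,np.degrees(q.x[2:]));print(g(q.x).reshape(-1,2).round(1).tolist())
E
```

```text
[ 0.56066701 -0.16964254 -0.1989928   0.23567922] -11.401447612088432
[[0.7, -0.9], [-0.2, 0.2], [0.4, 1.8], [-0.5, -1.8], [0.0, -0.7], [-0.2, 0.7], [0.1, 0.4], [0.4, -0.9], [-0.3, -0.1], [-0.5, 0.4]]
[ 0.51499343  0.26403402  0.23204802 -0.15844325] [13.29537245 -9.07812932]
[[1.1, 1.1], [-3.9, -1.8], [2.0, 0.3], [-0.6, -0.1], [-0.3, 0.2], [2.8, 0.6], [1.2, 2.0], [-1.9, -4.6], [0.5, 1.2], [0.9, 2.7], [-0.3, -1.7]]
```

Run:
```python
from h import *
cs=[(263,426),(307,430),(315,363.7),(276,360.5)]
ct=[(380+0,0)]
ct=[(160+95/3,210+98/3),(160+292/3,210+67/3),(160+308/3,210+168/3),(160+112/3,210+203/3)]
L=np.array([[.04,.075],[-.04,.075],[-.04,-.075],[.04,-.075]])
def cr(p):
    c,s=np.cos(p[2]),np.sin(p[2]);return np.c_[L@np.array([[c,s],[-s,c]])+p[:2],np.full(4,p[3])]
def fc(p):
    P=cr(p);return np.concatenate([(proj("side",P)-cs).ravel(),(proj("top",P)[[0,3,2,1]]-ct).ravel()])
q=least_squares(fc,[.5,.25,.15,.01]);print('cradle',q.x,np.degrees(q.x[2]),fc(q.x).reshape(-1,2).round(1).tolist())
cx=q.x
hs=[(295,299),(284.5,409),(285,340),(296.8,317.5),(282.7,370),(290.5,308)]
ht=[(168.3,259),(262.7,244),(215,246.3),(190,251.3),(240,243.5)]
def g(p):
    C=circ(p);e=[]
    for n,o in(("side",hs),("top",ht)):
        c=proj(n,C)
        for b in o:
            d=c-b;e+=list(d[np.argmin((d**2).sum(1))])
    return np.array(e)
for x0 in([cx[0],cx[1],cx[2],0],[cx[0],cx[1],cx[2],.1]):
    q=least_squares(g,x0,diff_step=1e-3,loss='soft_l1',x_scale=[.01,.01,.1,.1]);print(q.cost,q.x,np.degrees(q.x[2:]),g(q.x).reshape(-1,2).round(1).tolist())
p0=[cx[0],cx[1],cx[2],0];print(g(p0).reshape(-1,2).round(1).tolist())
im={n:cv2.imread(f'pics/{n}0.png') for n in I}
o=np.zeros((600,790,3),np.uint8)
for n,(x,y,w,h,f),ox in(("side",(255,290,100,150,4),0),("top",(160,210,130,80,3),400)):
    c=cv2.resize(im[n][y:y+h,x:x+w],None,fx=f,fy=f)
    for p,col in((p0,(0,0,255)),(q.x,(0,255,0))):
        for a in proj(n,circ(p)): cv2.circle(c,tuple(int(v) for v in ((a-[x,y]+.5)*f)),0,col,-1)
    for a in proj(n,cr(cx)): cv2.circle(c,tuple(int(v) for v in ((a-[x,y])*f)),3,(255,0,0),-1)
    o[:h*f,ox:ox+w*f]=c
cv2.imwrite('pics/fit.png',o)
```

```text
cradle [0.49566144 0.26085486 0.16895232 0.00891807] 9.680255069489137 [[0.0, -1.2], [0.5, -0.6], [0.7, 1.3], [-0.1, 0.8], [-0.2, -0.1], [-0.1, -1.2], [0.3, -0.0], [-0.4, -0.0]]
0.544550695059532 [0.49620579 0.26103971 0.16567191 0.0045653 ] [9.49230132 0.26157271] [[-0.3, 0.6], [-0.1, -0.2], [0.4, 0.1], [-0.1, -0.1], [-0.0, 0.1], [0.2, 0.0], [0.0, -0.1], [0.3, 0.3], [-0.1, 0.2], [-0.1, -0.3], [-0.1, -0.2]]
0.6314128722486614 [0.4946676  0.26075022 0.16245203 0.01374439] [9.3078157  0.78749575] [[-0.2, 0.6], [0.1, -0.2], [0.3, 0.1], [0.5, -0.1], [-0.0, 0.0], [0.1, -0.0], [-0.0, -0.0], [0.3, -0.5], [-0.0, 0.1], [-0.1, -0.5], [-0.1, -0.0]]
[[0.0, 0.5], [0.1, -0.3], [1.3, 0.2], [0.3, -0.1], [0.9, 0.1], [0.9, 0.3], [-0.2, 0.4], [0.3, -0.6], [0.1, 0.9], [0.1, 0.5], [0.0, 0.4]]
```

View pics/fit.png

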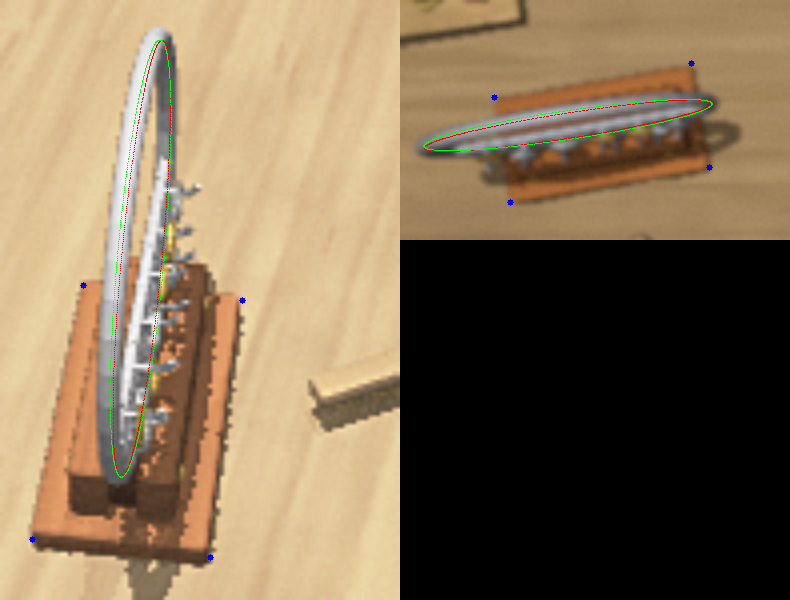

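The fit matches closely. The hoop is at (0.496, 0.261) with yaw 9.5°. The stand seat is at (0.561, -0.170, about 0.236) with yaw -11.4°. I'll grasp the rim 55 mm to the +y side of its top.

jog_arm:
  deltas:
    - [[1,2,4.6,1.7,0.168],[1,2,4.6,1.7,0.168],[1,2,4.6,1.7,0.168],[1,2,4.6,1.7,0.168],[1,2,4.6,1.7,0.168],[1,2,4.6,1.7,0.168],[1,2,4.6,1.7,0.168],[1,2,4.6,1.7,0.168]]

```text
time_s: 1.1
tcp_pos: [0.4172, -0.2545, 0.382]
eef_rot: [180.0, 0.0, -80.3]
contact_force: [1.7, 0.4, 0.7]
gripper_width: 0.0873
gripper_force: 0.0
```

jog_arm:
  deltas:
    - [[1,0.9,5.4,0,0],[1,0.9,5.4,0,0],[1,0.9,5.4,0,0],[1,0.9,5.4,0,0],[1,0.9,5.4,0,0],[1,0.9,5.4,0,0],[1,0.9,5.4,0,0],[1,0.5,5.4,0,0]]

```text
time_s: 2.1
tcp_pos: [0.4849, 0.1777, 0.3813]
eef_rot: [180.0, -0.0, -80.6]
contact_force: [-0.4, -0.3, 0.9]
gripper_width: 0.0881
gripper_force: 0.0
```

jog_arm:
  deltas:
    - [[1,0,5,-2,0],[1,0,4,-2,0],[1,0,3,-2,0],[1,0,0,0,0],[1,0,0,0,0]]

```text
time_s: 2.72
tcp_pos: [0.4851, 0.2957, 0.3216]
eef_rot: [180.0, -0.0, -80.6]
contact_force: [0.3, -0.2, 0.2]
gripper_width: 0.0876
gripper_force: 0.0
```

jog_arm:
  deltas:
    - [[1,0.3,1.9,0,0],[1,0,0,-3,0],[1,0,0,-3,0],[1,0,0,-2.5,0],[1,0,0,-2,0],[1,0,0,-2,0],[1,0,0,0,0],[1,0,0,0,0]]

```text
time_s: 3.72
tcp_pos: [0.4888, 0.3153, 0.1978]
eef_rot: [-179.9, 0.0, -80.6]
contact_force: [-0.3, 0.1, 0.9]
gripper_width: 0.0872
gripper_force: 0.0
```

Run:
```python
from h import *
i=r.camera_info("wrist");im=r.capture("wrist");cv2.imwrite('pics/wraw.png',im);s=r.get_state();print(s['tcp_pos'],i['fx'],i['view'])
im=im.copy()
for a in proj("wrist",circ([.496,.261,.166,.008]),i): cv2.circle(im,tuple(int(v) for v in a),0,(0,255,0),-1)
cv2.imwrite('pics/w1.png',im)
```

```text
[0.48876668 0.31540182 0.19791742] 371.64829954431775 [[-0.986443   -0.16409651 -0.00159274  0.53486278]
 [ 0.15853308 -0.95040202 -0.26758788  0.24292116]
 [ 0.04239649 -0.26421269  0.96353214 -0.28137188]
 [ 0.          0.          0.          1.        ]]
```

View pics/w1.png

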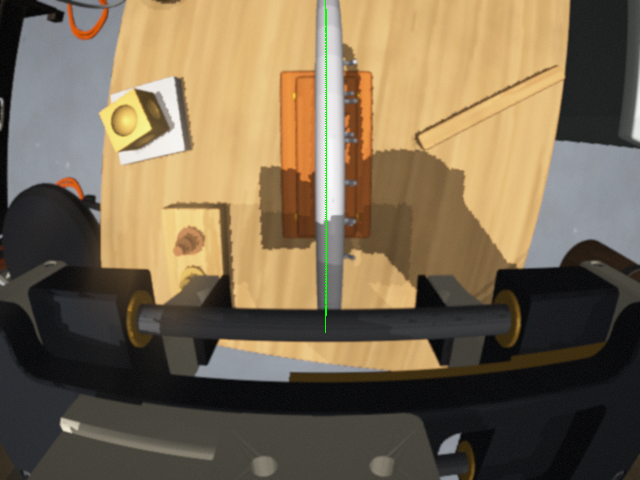

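The wrist view puts the bar centre at about column 330 and the jaw centre at about 325, so the bar is roughly 1.5 mm nearer the robot. I'll shift by that and close.

jog_arm:
  deltas:
    - [[1,-0.15,0,0,0],[-1,0,0,0,0],[-1,0,0,0,0],[-1,0,0,0,0],[-1,0,0,0,0],[-1,0,0,0,0],[-1,0,0,0,0],[-1,0,0,0,0]]
  force: 60

```text
time_s: 4.78
tcp_pos: [0.4866, 0.3149, 0.1965]
eef_rot: [180.0, -0.0, -80.6]
contact_force: [-0.6, -0.5, 0.5]
gripper_width: 0.0229
gripper_force: 0.0
```

jog_arm:
  deltas:
    - [[-1,0,0,0,0],[-1,0,0,0,0],[-1,0,0,0,0],[-1,0,0,0,0]]

```text
time_s: 5.28
tcp_pos: [0.4866, 0.3149, 0.1965]
eef_rot: [180.0, -0.0, -80.6]
contact_force: [-0.2, -0.3, 0.1]
gripper_width: 0.0086
gripper_force: 60.0
```

jog_arm:
  deltas:
    - [[-1,0,0,0.5,0],[-1,0,0,0.8,0],[-1,0,0,1,0],[-1,0,0,1,0],[-1,0,0,1,0],[-1,0,0,1,0],[-1,0,0,1,0],[-1,0,0,0,0]]

```text
time_s: 6.28
tcp_pos: [0.487, 0.3152, 0.2606]
eef_rot: [-179.9, 0.1, -80.6]
contact_force: [0.6, 0.6, -1.7]
gripper_width: 0.0087
gripper_force: 60.0
```

jog_arm:
  deltas:
    - [[-1,0,0,1.5,0],[-1,0,0,1.5,0],[-1,0,0,1,0],[-1,0,0,0.5,0],[-1,0,0,0,0],[-1,0,0,0,0]]

```text
time_s: 7.02
tcp_pos: [0.4864, 0.3148, 0.3041]
eef_rot: [180.0, -0.0, -80.6]
contact_force: [-0.4, -0.2, -3.1]
gripper_width: 0.0088
gripper_force: 60.0
```

Run:
```python
from h import *
S=r.capture("side");T=r.capture("top");cv2.imwrite('pics/s2.png',S);cv2.imwrite('pics/t2.png',T);s=r.get_state();print(s['tcp_pos'],s['moment'])
o=np.zeros((600,800,3),np.uint8)
o[:,:400]=cv2.resize(S[220:370,240:340],None,fx=4,fy=4,interpolation=2)
o[:360,400:]=cv2.resize(T[200:320,150:283],(400,360),interpolation=2)
cv2.imwrite('pics/lift.png',o)
```

```text
[0.48642883 0.31477284 0.30402116] [ 0.14448922  0.19275609 -0.00157398]
```

View pics/lift.png

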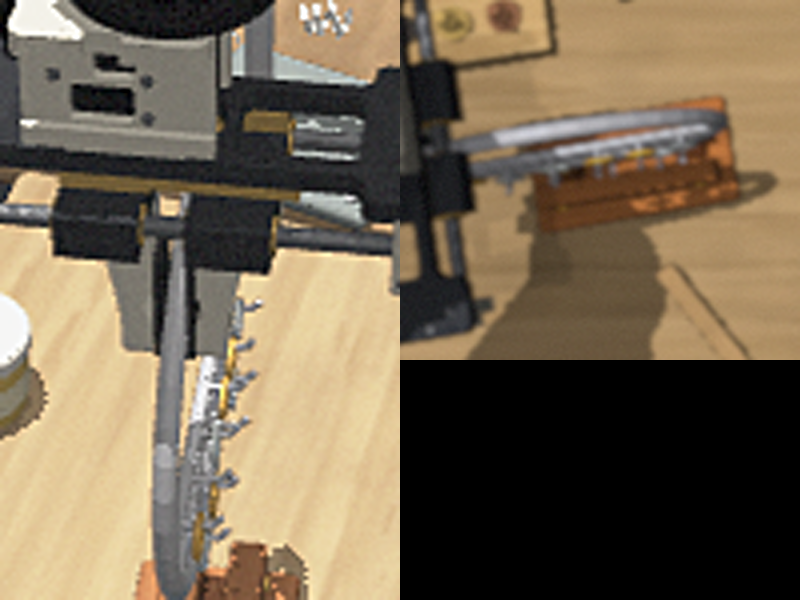

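The hoop is lifted, hanging below the jaws with its rings on, and its bottom at about (284,365) is clear of the slot. Next I'll fit its held pose.

Run:
```python
from h import *
hs=np.array([(178,290),(170,350),(165,420),(164,480),(167,540),(178,582)])/4+[240,220]
ht=(np.array([(480,141),(540,130),(600,121),(660,115),(715,120)])-[400,0])/3+[150,200]
def C(p): return circ([p[0],p[1],p[2],p[3]],3600)+[0,0,p[4]]
def g(p):
    e=[]
    for n,o in(("side",hs),("top",ht)):
        c=proj(n,C(p))
        for b in o:
            d=c-b;e+=list(d[np.argmin((d**2).sum(1))])
    # weak prior
    return np.array(e+[(p[4]-.1075)/.004,(p[1]-.261)/.004])
q=least_squares(g,[.495,.261,.166,0,.1075],diff_step=1e-3,x_scale=[.01,.01,.1,.1,.01]);p=q.x
print(p,np.degrees(p[2:4]),g(p).reshape(-1,2).round(1).tolist())
c=C(p);print('top',c[0],'nearest rim to TCP',c[np.argmin(((c-[.4864,.3148,.3041])**2).sum(1))])
```

```text
[0.49377861 0.25975393 0.15268889 0.01518943 0.10890565] [8.74842913 0.87029011] [[-0.1, -0.0], [0.3, 0.1], [0.3, -0.0], [0.2, -0.0], [-0.1, 0.0], [-0.2, 0.3], [-0.1, -0.7], [-0.1, -0.3], [0.0, 0.2], [0.0, 0.7], [0.1, -0.4], [0.4, -0.3]]
top [0.49663092 0.26019286 0.32288373] nearest rim to TCP [0.4878415  0.31548642 0.30463507]
```

jog_arm:
  deltas:
    - [[-1,0,-1.2,0,-0.03],[-1,0,-2.4,0,-0.05],[-1,0.1,-3.4,0,-0.05],[-1,0.1,-3.6,0,-0.05],[-1,0.1,-3.6,0,-0.05],[-1,0.1,-3.6,0,-0.05],[-1,0.1,-3.6,0,-0.05],[-1,0.1,-3.6,0,-0.028]]

```text
time_s: 8.12
tcp_pos: [0.4918, 0.0623, 0.3048]
eef_rot: [-180.0, 0.0, -101.3]
contact_force: [0.1, -0.1, -2.0]
gripper_width: 0.0086
gripper_force: 60.0
```

jog_arm:
  deltas:
    - [[-1,0,-3.6,0,0],[-1,0,-3.6,0,0],[-1,0,-3.4,0,0],[-1,0,-2.8,0,0],[-1,0,-1.9,0,0],[-1,0,-1,0,0],[-1,0,0,0,0],[-1,0,0,0,0]]

```text
time_s: 9.12
tcp_pos: [0.4924, -0.0979, 0.3046]
eef_rot: [-180.0, 0.0, -101.1]
contact_force: [-0.2, 0.4, -3.0]
gripper_width: 0.0087
gripper_force: 60.0
```

Run:
```python
from h import *
S=r.capture("side");T=r.capture("top");cv2.imwrite('pics/s3.png',S);cv2.imwrite('pics/t3.png',T);s=r.get_state();print(s['tcp_pos'],s['eef_rot'],s['contact_force'])
o=np.zeros((600,800,3),np.uint8)
o[:,:400]=cv2.resize(S[120:270,275:375],None,fx=4,fy=4,interpolation=2)
o[:400,400:]=cv2.resize(T[170:290,360:480],(400,400),interpolation=2)
cv2.imwrite('pics/pre.png',o)
```

```text
[ 0.49258798 -0.09756208  0.30460078] [-1.79994008e+02  9.69174145e-03 -1.01083651e+02] [ 0.55675572 -0.12813785 -1.66302073]
```

View pics/pre.png

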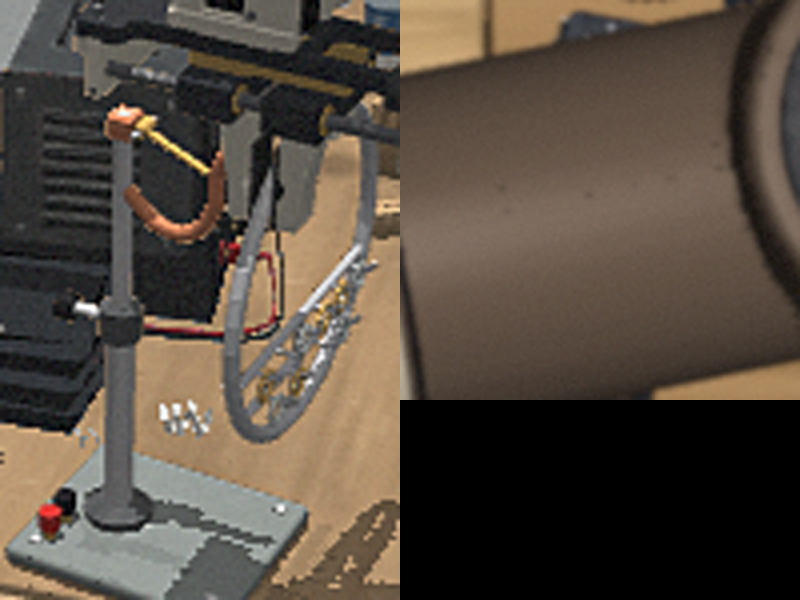

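The side view shows the hoop upright and in front of the hook, with the hook tip level with the opening, and the gripper on the near side. I'll move in over the mouth and come down.

jog_arm:
  deltas:
    - [[-1,0.5,-0.1,0,0],[-1,1.2,-0.3,0,0],[-1,1.6,-0.4,0,0],[-1,1.6,-0.4,0,0],[-1,1.3,-0.3,0,0],[-1,0.8,-0.1,0,0],[-1,0,0,0,0],[-1,0,0,0,0]]

```text
time_s: 10.22
tcp_pos: [0.5623, -0.1141, 0.3046]
eef_rot: [180.0, 0.0, -101.1]
contact_force: [0.1, 0.2, -3.2]
gripper_width: 0.0086
gripper_force: 60.0
```

jog_arm:
  deltas:
    - [[-1,0,0,-1,0],[-1,0,0,-1,0],[-1,0,0,-0.8,0],[-1,0,0,-0.5,0],[-1,0,0,0,0],[-1,0,0,0,0]]

```text
time_s: 10.98
tcp_pos: [0.5628, -0.1141, 0.2718]
eef_rot: [-180.0, 0.0, -101.1]
contact_force: [0.4, 0.0, -2.5]
gripper_width: 0.0088
gripper_force: 60.0
```

jog_arm:
  deltas:
    - [[-1,0,0,-0.2,0],[-1,0,0,-0.2,0],[-1,0,0,-0.2,0]]

```text
time_s: 11.35
tcp_pos: [0.5626, -0.1141, 0.2654]
eef_rot: [180.0, -0.0, -101.1]
contact_force: [-0.6, 0.4, -2.7]
gripper_width: 0.0082
gripper_force: 60.0
```

jog_arm:
  deltas:
    - [[-1,0,0,-0.2,0],[-1,0,0,0,0]]

```text
time_s: 11.6
tcp_pos: [0.5627, -0.1143, 0.2639]
eef_rot: [-180.0, -0.0, -101.1]
contact_force: [-1.1, -1.5, 1.2]
gripper_width: 0.0089
gripper_force: 60.0
```

jog_arm:
  deltas:
    - [[-1,0,0,-0.2,0],[-1,0,0,0,0]]

```text
time_s: 11.85
tcp_pos: [0.563, -0.1145, 0.2622]
eef_rot: [-179.9, -0.0, -101.1]
contact_force: [0.0, -1.5, 4.3]
gripper_width: 0.0089
gripper_force: 60.0
```

jog_arm:
  deltas:
    - [[-1,0,0,-0.2,0],[-1,0,0,0,0]]

```text
time_s: 12.1
tcp_pos: [0.563, -0.114, 0.2598]
eef_rot: [-179.9, 0.0, -101.1]
contact_force: [1.7, -0.2, 3.8]
gripper_width: 0.0086
gripper_force: 60.0
```

The keeper touched at TCP z of about 0.2645, which puts the seat at about 0.238. It is yielding at around 7 N.

jog_arm:
  deltas:
    - [[-1,0,0,-0.2,0],[-1,0,0,-0.2,0],[-1,0,0,-0.1,0]]

```text
time_s: 12.48
tcp_pos: [0.5625, -0.114, 0.2543]
eef_rot: [180.0, 0.0, -101.1]
contact_force: [-0.2, 0.1, 5.0]
gripper_width: 0.0086
gripper_force: 60.0
```

jog_arm:
  deltas:
    - [[-1,0,0,-0.2,0],[-1,0,0,-0.2,0],[-1,0,0,-0.1,0]]

```text
time_s: 12.85
tcp_pos: [0.5623, -0.1141, 0.2493]
eef_rot: [180.0, -0.0, -101.1]
contact_force: [-1.1, 1.1, 4.5]
gripper_width: 0.0084
gripper_force: 60.0
```

jog_arm:
  deltas:
    - [[-1,0,0,-0.2,0],[-1,0,0,-0.2,0],[-1,0,0,-0.1,0]]

```text
time_s: 13.22
tcp_pos: [0.5623, -0.1141, 0.2443]
eef_rot: [180.0, -0.0, -101.1]
contact_force: [-1.2, 0.8, 5.5]
gripper_width: 0.0087
gripper_force: 60.0
```

jog_arm:
  deltas:
    - [[-1,0,0,-0.2,0],[-1,0,0,-0.2,0],[-1,0,0,-0.1,0]]

```text
time_s: 13.6
tcp_pos: [0.5623, -0.1141, 0.2392]
eef_rot: [180.0, -0.0, -101.1]
contact_force: [-3.0, 0.2, 3.6]
gripper_width: 0.0085
gripper_force: 60.1
```

jog_arm:
  deltas:
    - [[-1,0.1,0,-0.2,0],[-1,0.1,0,-0.2,0]]

```text
time_s: 13.85
tcp_pos: [0.5643, -0.1141, 0.2352]
eef_rot: [179.9, 0.0, -101.1]
contact_force: [-3.7, 0.5, 3.4]
gripper_width: 0.0086
gripper_force: 60.1
```

jog_arm:
  deltas:
    - [[-1,0.1,0,-0.2,0],[-1,0.1,-0.1,-0.2,0]]

```text
time_s: 14.1
tcp_pos: [0.5654, -0.1147, 0.2301]
eef_rot: [179.8, 0.0, -101.2]
contact_force: [-0.2, 1.0, -3.1]
gripper_width: 0.0087
gripper_force: 60.0
```

jog_arm:
  deltas:
    - [[-1,0.1,0,-0.2,0],[-1,0,0,0,0]]

```text
time_s: 14.35
tcp_pos: [0.5679, -0.115, 0.229]
eef_rot: [180.0, 0.0, -101.1]
contact_force: [0.2, 0.9, -2.4]
gripper_width: 0.0088
gripper_force: 60.0
```

The keeper snapped and the force fell back to the hoop's weight alone. I'll feel for the seat.

jog_arm:
  deltas:
    - [[-1,0,0,-0.1,0],[-1,0.1,0,-0.1,0]]

```text
time_s: 14.6
tcp_pos: [0.5687, -0.1151, 0.2276]
eef_rot: [-180.0, 0.0, -101.1]
contact_force: [-0.3, 0.3, -2.2]
gripper_width: 0.0087
gripper_force: 60.0
```

jog_arm:
  deltas:
    - [[-1,0,0,-0.1,0],[-1,0,0,0,0]]

```text
time_s: 14.85
tcp_pos: [0.5685, -0.1151, 0.2265]
eef_rot: [180.0, -0.0, -101.1]
contact_force: [0.2, -0.8, -3.1]
gripper_width: 0.0083
gripper_force: 60.0
```

jog_arm:
  deltas:
    - [[-1,0,0,-0.1,0],[-1,0,0,0,0]]

```text
time_s: 15.1
tcp_pos: [0.5686, -0.1151, 0.2255]
eef_rot: [180.0, 0.0, -101.1]
contact_force: [0.0, -0.4, -2.2]
gripper_width: 0.0088
gripper_force: 60.0
```

jog_arm:
  deltas:
    - [[-1,0.1,0,-0.1,0],[-1,0,0,-0.1,0],[-1,0,0,0,0]]

```text
time_s: 15.48
tcp_pos: [0.5695, -0.1151, 0.2234]
eef_rot: [180.0, -0.0, -101.1]
contact_force: [-0.5, 0.6, -2.1]
gripper_width: 0.0087
gripper_force: 60.0
```

jog_arm:
  deltas:
    - [[-1,0,0,-0.1,0],[-1,0,0,-0.1,0],[-1,0,0,0,0]]

```text
time_s: 15.85
tcp_pos: [0.5695, -0.1151, 0.2214]
eef_rot: [180.0, -0.0, -101.1]
contact_force: [-0.4, 0.1, -2.7]
gripper_width: 0.0086
gripper_force: 60.0
```

jog_arm:
  deltas:
    - [[-1,0,0,-0.1,0],[-1,0,0,0,0]]

```text
time_s: 16.1
tcp_pos: [0.5696, -0.1151, 0.2205]
eef_rot: [180.0, -0.0, -101.1]
contact_force: [0.3, 0.0, -0.9]
gripper_width: 0.0087
gripper_force: 60.0
```

Contact is starting.

jog_arm:
  deltas:
    - [[-1,0,0,-0.1,0],[-1,0,0,0,0],[-1,0,0,0,0]]

```text
time_s: 16.48
tcp_pos: [0.5697, -0.1151, 0.2197]
eef_rot: [-180.0, -0.0, -101.1]
contact_force: [0.5, 0.4, -1.1]
gripper_width: 0.0088
gripper_force: 60.0
```

Run:
```python
from h import *
S=r.capture("side");s=r.get_state();print(s['tcp_pos'],s['contact_force'],s['moment'])
cv2.imwrite('pics/seat.png',cv2.resize(S[130:270,270:390],None,fx=4.2,fy=4.2,interpolation=2))
```

```text
[ 0.56967739 -0.11512719  0.21968259] [-1.05989574  0.08546994 -1.39331111] [-0.06639537  0.10127991 -0.01108829]
```

View pics/seat.png

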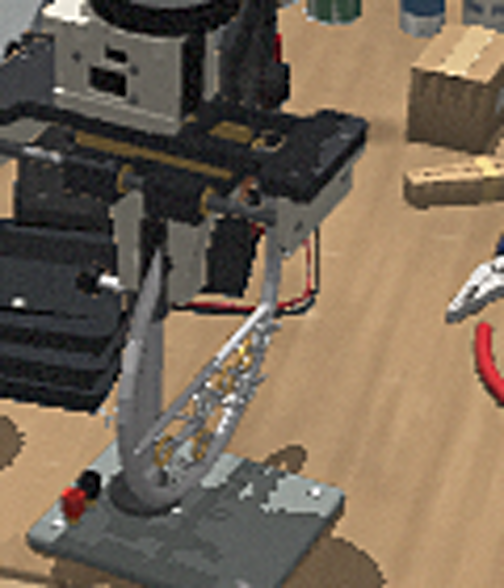

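The side view shows the hoop upright on the stand. The hook itself is hidden by the gripper. I'll press slightly more to be sure the bar is at the bottom.

jog_arm:
  deltas:
    - [[-1,0,0,-0.1,0],[-1,0,0,0,0],[-1,0,0,0,0]]

```text
time_s: 16.9
tcp_pos: [0.5697, -0.1153, 0.2188]
eef_rot: [-180.0, -0.0, -101.1]
contact_force: [-1.4, -1.3, 1.6]
gripper_width: 0.0088
gripper_force: 60.0
```

jog_arm:
  deltas:
    - [[-1,0,0,-0.1,0],[-1,0,0,0,0],[-1,0,0,0,0]]

```text
time_s: 17.27
tcp_pos: [0.5698, -0.1154, 0.2179]
eef_rot: [-180.0, -0.0, -101.1]
contact_force: [-0.7, -3.4, 3.0]
gripper_width: 0.0088
gripper_force: 60.0
```

jog_arm:
  deltas:
    - [[-1,0,0,0.15,0],[-1,0,0,0,0],[-1,0,0,0,0],[-1,0,0,0,0]]
  force: 5

```text
time_s: 17.77
tcp_pos: [0.5695, -0.1149, 0.2188]
eef_rot: [180.0, 0.0, -101.1]
contact_force: [-0.2, -0.1, -0.5]
gripper_width: 0.0098
gripper_force: 5.0
```

jog_arm:
  deltas:
    - [[-0.7,0,0,0,0],[-0.7,0,0,0,0],[-0.7,0,0,0,0],[-0.7,0,0,0,0],[-0.7,0,0,0,0],[-0.7,0,0,0,0]]

```text
time_s: 18.52
tcp_pos: [0.5696, -0.1151, 0.2191]
eef_rot: [-180.0, -0.0, -101.1]
contact_force: [0.7, 0.5, 0.4]
gripper_width: 0.013
gripper_force: 0.0
```

jog_arm:
  deltas:
    - [[0.6,0,0,0,0],[0.6,0,0,0,0],[0.6,0,0,0,0],[0.6,0,0,0,0],[0.6,0,0,0,0],[0.6,0,0,0,0],[0.6,0,0,0,0],[0.6,0,0,0,0]]

```text
time_s: 19.52
tcp_pos: [0.5696, -0.1151, 0.2191]
eef_rot: [180.0, -0.0, -101.1]
contact_force: [-0.2, 0.3, -0.7]
gripper_width: 0.0697
gripper_force: 0.0
```

jog_arm:
  deltas:
    - [[0.6,0,0,0.8,0],[0.6,0,0,1.2,0],[0.6,0,0,1.6,0],[0.6,0,0,2,0],[0.6,0,0,2.5,0],[0.6,0,0,2.5,0],[0.6,0,0,2.5,0],[0.6,0,0,2.5,0]]

```text
time_s: 20.52
tcp_pos: [0.5695, -0.1152, 0.3773]
eef_rot: [-179.9, 0.0, -101.1]
contact_force: [0.6, -0.7, 0.2]
gripper_width: 0.0701
gripper_force: 0.0
```

jog_arm:
  deltas:
    - [[0.6,-1,4,0.5,0],[0.6,-1,4,0.5,0],[0.6,-1,4,0,0],[0.6,-1,4,0,0],[0.6,-1,4,0,0],[0.6,-1,4,0,0],[0.6,0,0,0,0],[0.6,0,0,0,0]]

```text
time_s: 21.52
tcp_pos: [0.5096, 0.1249, 0.386]
eef_rot: [-180.0, 0.0, -101.1]
contact_force: [0.8, -0.3, 0.7]
gripper_width: 0.07
gripper_force: 0.0
```

Run:
```python
from h import *
S=r.capture("side");T=r.capture("top");s=r.get_state();print(s['time_s'],s['tcp_pos'],s['contact_force'])
o=np.zeros((600,800,3),np.uint8)
o[:,:400]=cv2.resize(S[135:285,270:370],None,fx=4,fy=4,interpolation=2)
o[:300,400:]=cv2.resize(T[170:260,370:490],(400,300),interpolation=2)
o[300:,400:]=cv2.resize(T[100:400,120:520],(400,300),interpolation=3)
cv2.imwrite('pics/end.png',o);cv2.imwrite('pics/s4.png',S)
```

```text
21.625 [0.50973833 0.12425367 0.38557761] [-0.05353332 -0.11693268  0.40056329]
```

View pics/end.png

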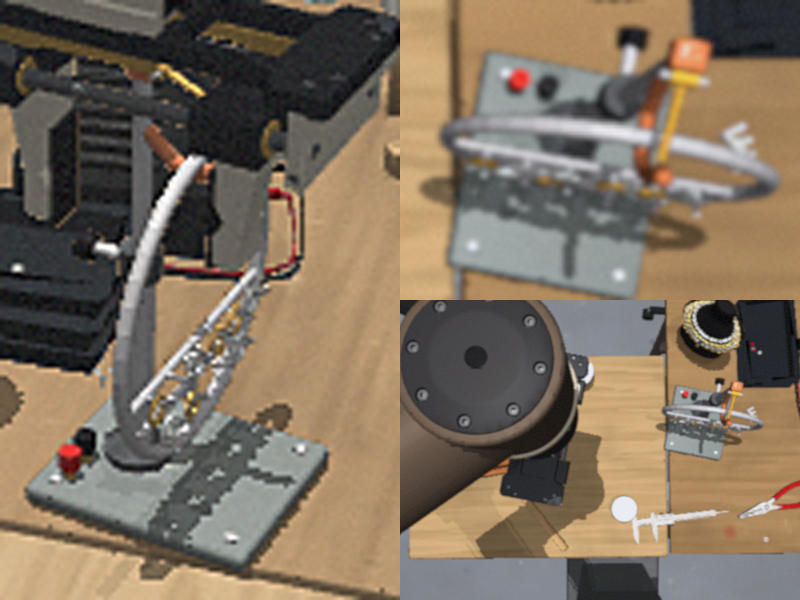

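The top view shows the rim through the hook at about (450,208), with the keeper closed above it and the hoop level. I'll let it settle and check that it is still.

jog_arm:
  deltas:
    - [[0.6,0,0,0,0],[0.6,0,0,0,0],[0.6,0,0,0,0],[0.6,0,0,0,0],[0.6,0,0,0,0],[0.6,0,0,0,0],[0.6,0,0,0,0],[0.6,0,0,0,0]]

```text
time_s: 22.62
tcp_pos: [0.5096, 0.1249, 0.3851]
eef_rot: [-180.0, -0.0, -101.1]
contact_force: [-0.0, -0.0, -0.1]
gripper_width: 0.0701
gripper_force: 0.0
```

Run:
```python
from h import *
im=[cv2.imread('pics/s4.png')]+[r.capture("side") for _ in range(6)]
c=[i[170:265,295:345].astype(int) for i in im]
print([float(abs(a-c[-1]).mean().round(2)) for a in c],[int(abs(a-c[-1]).max()) for a in c])
```

```text
[3.54, 2.91, 2.92, 2.96, 2.97, 2.93, 0.0] [130, 29, 34, 34, 24, 32, 0]
```

Only image noise is left, so the hoop is still. I'm handing the job in.

```bash
python3 -c "
from plant import r
print(r.close_job())"
```

```text
the job is handed in; nothing more can be done
None
```

The hoop hangs still by the top of its rim in the bottom of the J-hook with the keeper shut above it, bearing on the hook stayed around 8 N by the force readings, and the job is handed in (no verdict was returned).

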